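Lock the test-fluid tank on the injector bench

TASK

Lock the blue-capped fluid tank: grip the key standing in its cap and turn it, gently to and fro if need be, to where its white arms come over the gaps by the green marks and the key drops fully home, then let go of it. Leave the key in the orange-capped tank as it is.

Things in the scene. Friction and masses are not known exactly. Their poses are not given: they have to be found in the camera images.
- blue_key_grip (a point): Grip point of the blue tank's loose 0.2 kg key. Its brass tab is 36 mm long (x axis), 10 mm thick (y axis: grip along it, from above), upright, from 30 mm below to 24 mm above this point; z is up. Two white arms 10 mm thick, along x, reach 45 mm either way from the axis, 32 to 42 mm below this point. A half turn looks the same. Starts 34 to 90 degrees off the gaps, either way.
- blue_lock (a point): Centre of the blue cap's face, 100 mm above the table, on the axis on which the key turns. z up; x through the two green marks and the gaps in the dark rim. The rim is 10 mm high; the key's arms ride on it (grip point 52 mm above this point) and drop into the gaps (42 mm above) within 0.2 rad of x, either way round. The key's foot has 2.5 mm play in its well. The tank, 150 mm square, is fixed.
- orange_key_grip (a point): The same point of the key in the orange-capped tank, which is otherwise like the blue one. To be left alone.

How it is judged:
By the outcome, as a careful person would: the job done as asked, in the order asked, and still so for the second after the job is handed in, with the robot touching nothing.
It also fails if it takes over 35 s, if anything falls off the work surface, if the arm or the gripper's body presses on something with over 40 N, if the wrist force passes 120 N, or if a joint passes its speed limit or range.

ROBOT

A 6-joint arm with a two-finger parallel gripper is mounted at the origin on the work surface. World frame = base frame: x ahead of the robot, y to its left, z up, the work surface at z = 0. Lengths are in m, angles in rad, forces in N, time in s.
With the tool pointing down it reaches from about 0.375 to 0.9 m from the base axis. Payload 3.1 kg.
Tool frame: the origin (TCP) lies midway between the tips of the shut fingers; the grasp point (between the pads) lies 19 mm behind it; z points along the fingers, x is the direction in which the jaws open and shut, and the axes are right-handed (so a half turn about z gives the same grasp; the last joint's range is limited). The gripper opens to 87 mm and grips with 3 to 60 N. Pads are 19 mm wide; open, the fingers measure 117 mm over their backs; the gripper's body (75 mm by 190 mm) begins 51 mm behind the grasp point.
Start: joints at [1.05, 0.527, 1.433, -0, 1.181, -0.178], TCP at [0.209, 0.589, 0.223] pointing down, gripper open.
Joint ranges: [-3.08, 3.08], [-0.75, 2.2], [0.22, 2.44], [-1.43, 4.57], [0, 2.65], [-2.85, 2.85]. Speed limits (rad/s): [2.79, 2.79, 3.14, 3.14, 3.14, 3.14].

INTERFACE

Orientations are given as a unit quaternion [x, y, z, w].
In Python, from rig import * gives the robot as it stands.
- The arm moves only by the tool drive_tool, never from a script. Its argument "plan" is a list of rows, each an object with "offset": the shift along the tool's x, y, z in cm, a list of three; "delta_rot": the turn, a rotation vector about the tool's x, y, z in degrees, a list of three; "jaw": the finger opening in cm, from 0 to 8.7. In form: [{"offset": [dx, dy, dz], "delta_rot": [wx, wy, wz], "jaw": jaw}, ...]. A call has exactly 8 rows; each row is the pose to reach, as a shift and turn from the pose commanded when the call began, along the tool's axes at that moment; what a row does not reach only later rows make up. A row lasts 1/12 s, in which the tool goes at most 41.7 mm and 7.16 degrees, less where a joint would pass 70% of its speed; a pose out of reach is approached as far as the arm can. A call with a gripper value outside its range is refused whole. The fingers move at their own pace and stop on an object; "squeeze" is the grip in N (left out, the last holds). Time passes only in rows, so rows that repeat a pose let the fingers close, or fill a call up. It gives the time, the measured TCP pose, the force and the opening at its end, in the units of the state.
- get_obs(): the state, without advancing time (a new reading comes with each control period).
- camera(name): name is "side" or "top" or "wrist"; returns the picture (400x640x3 uint8, red, green, blue); there is no depth.
- calibration(name): a dict with "K" (3x3 intrinsics, pixels), "pose" (4x4, takes a point from camera to world coordinates); the wrist camera has in their place "tool_from_camera" (4x4, takes a point from camera to tool coordinates, whose origin is the TCP and whose axes are the tool frame's). Camera axes: x right, y down, z forward; pixel columns grow to the right and rows downward; lengths in m; the calibration is good to about 2 mm. A picture is of the moment at which its call begins: read the wrist's pose just before it. calibration takes no time and is no camera call.
- hand_in(): hands the job in, once; it reports no verdict.
The state is a dict: "time": time; "q": joint angles; "joint_velocities": joint speeds; "joint_torque": joint torques, N m; "position": TCP position; "tool_rot": TCP orientation; "ft_force": force on the tool from outside, world axes, zero at the start; "moment": the same for the moment, N m; "grip_width": finger opening in m.
Only numpy, scipy, OpenCV 4.12 (cv2) and the standard library are available. Lean on these libraries where they do the work, as an engineer would, in place of code of your own. Each camera call takes 0.05 s, during which the arm holds its last target.

## Working session

There is one attempt and no reset: what is moved stays moved. The work goes in short steps, Python scripts to look and compute and a tool call to move; the robot and the scene stay as the last step left them, time stands still between calls to the robot, and variables do not carry over. Pictures are saved under pics/ and viewed, and the job is handed in when it is done.

Besides the shell and the picture viewer there is one more tool, called by a JSON object that holds its "fn" and its "kwargs". drive_tool: Moves the arm, as the interface text tells. Its arguments: {"type":"object","properties":{"plan":{"type":"array","items":{"type":"object","properties":{"offset":{"type":"array","items":{"type":"number"}},"delta_rot":{"type":"array","items":{"type":"number"}},"jaw":{"type":"number"}}}},"squeeze":{"type":"number"}},"required":["plan"]}

```bash
mkdir -p pics; python3 - <<'E'
from rig import *
import cv2
o=get_obs();print({k:(o[k]) for k in o})
for n in("side","top","wrist"):
    im=camera(n);cv2.imwrite(f"pics/{n}0.png",im[:,:,::-1]);c=calibration(n);print(n,c)
E
```

```text
{'time': 0.0, 'q': array([ 1.05048720e+00,  5.28468500e-01,  1.43386092e+00,  2.79951999e-05,
        1.18137959e+00, -1.78538726e-01]), 'joint_velocities': array([-0.00051473,  0.000121  ,  0.00046498,  0.00137361, -0.00042911,
       -0.00051161]), 'joint_torque': array([-2.45559793e-03, -4.40048826e+01, -1.76587880e+01,  6.32289983e-02,
        5.81479899e-02, -1.44207370e-04]), 'position': array([0.20910374, 0.58823488, 0.22158335]), 'tool_rot': array([ 8.17056963e-01,  5.76555981e-01, -9.64660177e-04,  4.35128252e-04]), 'ft_force': array([-0.2535558 ,  0.33902261,  0.66031915]), 'moment': array([-0.03111066,  0.03438088, -0.01775657]), 'grip_width': 0.08736072970096105}
side {'K': array([[432.23780255,   0.        , 324.91177256],
       [  0.        , 432.23780255, 203.03021419],
       [  0.        ,   0.        ,   1.        ]]), 'pose': array([[ 0.98472059, -0.12872679,  0.11728074,  0.49593828],
       [-0.17413809, -0.73227609,  0.65836741, -0.42876894],
       [ 0.00113236, -0.66873099, -0.74350359,  0.64520162],
       [ 0.        ,  0.        ,  0.        ,  1.        ]
[... 251 characters left out ...]
770017,  0.06515002, -0.01870389, -0.005309  ],
       [ 0.00479736, -0.20737886, -0.97824894,  0.90464047],
       [ 0.        ,  0.        ,  0.        ,  1.        ]])}
wrist {'K': array([[282.68791571,   0.        , 318.08544618],
       [  0.        , 282.68791571, 201.50278876],
       [  0.        ,   0.        ,   1.        ]]), 'tool_from_camera': array([[ 9.99999914e-01, -3.99655173e-04, -1.13151756e-04,
         1.28969463e-03],
       [ 4.15242607e-04,  9.68493720e-01,  2.49037631e-01,
        -6.83128378e-02],
       [ 1.00575873e-05, -2.49037657e-01,  9.68493802e-01,
        -1.61540102e-01],
       [ 0.00000000e+00,  0.00000000e+00,  0.00000000e+00,
         1.00000000e+00]])}
```

View pics/side0.png

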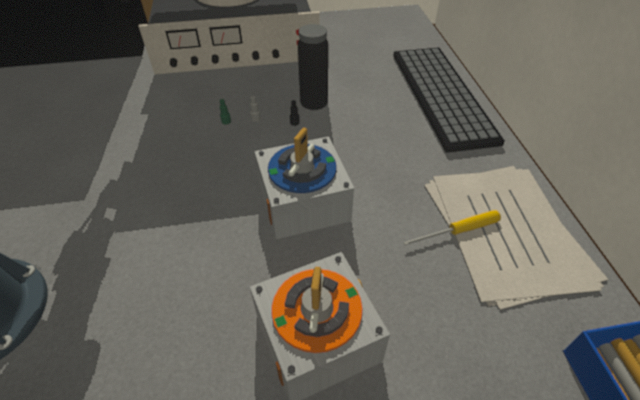

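View pics/top0.png

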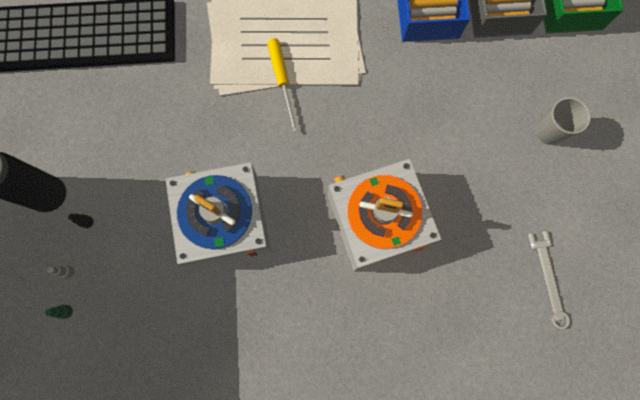

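View pics/wrist0.png

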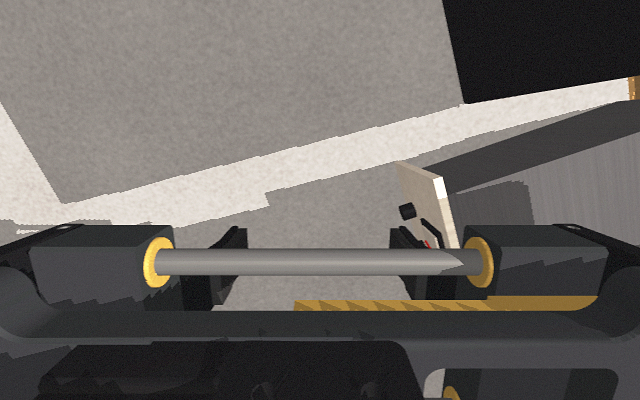

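```bash
python3 - <<'E'
import cv2
a=cv2.imread("pics/top0.png")[155:270,155:275];cv2.imwrite("pics/tc.png",cv2.resize(a,None,fx=5,fy=5,interpolation=cv2.INTER_CUBIC))
a=cv2.imread("pics/side0.png")[120:220,245:365];cv2.imwrite("pics/sc.png",cv2.resize(a,None,fx=6,fy=6,interpolation=cv2.INTER_CUBIC))
E
```

```text
(no output)
```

View pics/tc.png

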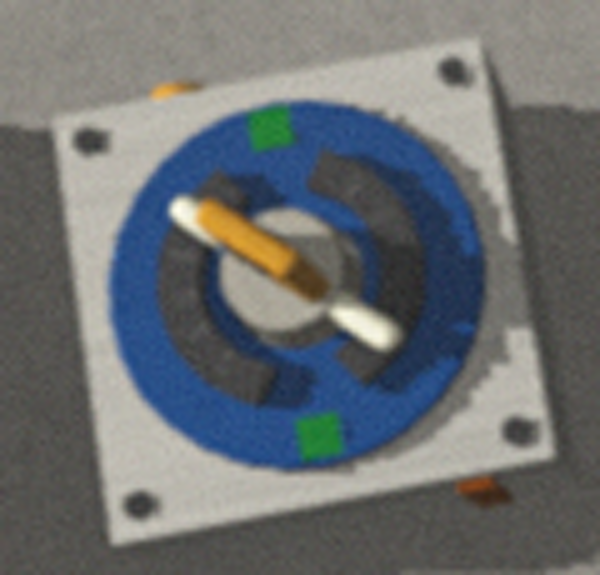

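View pics/sc.png

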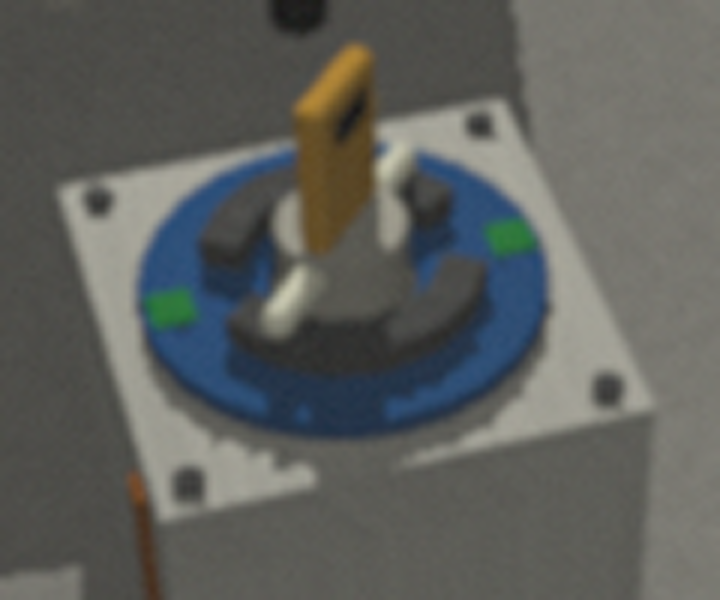

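```bash
cat > h.py <<'E'
import numpy as np,cv2
def tri(n1,p1,n2,p2,cal):
    P=[]
    for n in(n1,n2):
        c=cal(n);T=np.linalg.inv(c["pose"]);P.append(c["K"]@T[:3])
    X=cv2.triangulatePoints(P[0],P[1],np.array(p1,float).reshape(2,1),np.array(p2,float).reshape(2,1));return (X[:3]/X[3]).ravel()
def onz(n,p,z,cal):
    c=cal(n);d=c["pose"][:3,:3]@np.linalg.solve(c["K"],[p[0],p[1],1]);o=c["pose"][:3,3];return o+d*(z-o[2])/d[2]
E
python3 - <<'E'
from rig import *
from h import *
t=lambda u:((np.array(u)+.5)/5-.5+155); s=lambda u:((np.array(u)+.5)/6-.5+np.array([245,120]))
R={}
for n,a,b,z in[("m1",(271,128),(511,238),.1),("m2",(320,437),(172,309),.1),("tab",(248,238),(335,80),.176),("armA",(183,208),(400,155),.115),("armB",(385,333),(278,320),.115)]:
    R[n]=tri("top",t(a),"side",s(b),calibration)
    print(n,R[n].round(4),onz("top",t(a),z,calibration).round(4),onz("side",s(b),z,calibration).round(4))
for a,b in(("m1","m2"),("armA","armB")):
    d=R[a]-R[b];print(a,(R[a]+R[b])/2,np.linalg.norm(d),np.degrees(np.arctan2(d[1],d[0])))
o=get_obs();
from scipy.spatial.transform import Rotation as Q
print(Q.from_quat(o["tool_rot"]).as_matrix().round(3))
# tab direction at z .176
a,b=onz("top",t((205,208)),.176,calibration),onz("top",t((292,270)),.176,calibration);print(a,b,np.degrees(np.arctan2(*(a-b)[1::-1])))
E
```

```text
m1 [0.6106 0.1627 0.0982] [0.6104 0.1623 0.1   ] [0.61   0.1607 0.1   ]
m2 [0.5031 0.1485 0.0987] [0.5029 0.1483 0.1   ] [0.5031 0.1471 0.1   ]
tab [0.5566 0.1547 0.1742] [0.5559 0.1543 0.176 ] [0.5568 0.1527 0.176 ]
armA [0.5804 0.1892 0.1143] [0.5808 0.1891 0.115 ] [0.5796 0.1882 0.115 ]
armB [0.5338 0.1233 0.1132] [0.534  0.1231 0.115 ] [0.5331 0.1213 0.115 ]
m1 [0.55686657 0.15561468 0.09844518] 0.10848296574217388 7.4898542970394875
armA [0.55713003 0.156276   0.1137635 ] 0.08075014171074411 54.73104924870405
[[ 0.335  0.942 -0.001]
 [ 0.942 -0.335 -0.001]
 [-0.002 -0.    -1.   ]]
[0.56627821 0.16734885 0.176     ] [0.54501262 0.14103667 0.176     ] 51.05474983265677
```

{"fn": "drive_tool", "kwargs": {"plan": [{"offset": [-2,3.2,0],"delta_rot": [0,0,-6],"jaw": 8.7},{"offset": [-4,6.4,0],"delta_rot": [0,0,-12],"jaw": 8.7},{"offset": [-6,9.7,0],"delta_rot": [0,0,-18],"jaw": 8.7},{"offset": [-8,13,0],"delta_rot": [0,0,-24],"jaw": 8.7},{"offset": [-10,16.2,0],"delta_rot": [0,0,-30],"jaw": 8.7},{"offset": [-12,19.5,0],"delta_rot": [0,0,-36],"jaw": 8.7},{"offset": [-14,22.8,0],"delta_rot": [0,0,-42],"jaw": 8.7},{"offset": [-16,26,0],"delta_rot": [0,0,-48],"jaw": 8.7}]}}

```text
time: 0.82
position: [0.4016, 0.3493, 0.2224]
tool_rot: [0.51, 0.86, -0.0, -0.0]
ft_force: [0.1, -0.9, -0.3]
grip_width: 0.0865
```

```bash
cat > d.py <<'E'
import numpy as np,sys
from scipy.spatial.transform import Rotation as Q
from rig import *
def delta(p,yaw,o=None):
    o=o or get_obs();R=Q.from_quat(o["tool_rot"])
    y=np.radians(yaw);x=np.array([np.cos(y),np.sin(y),0]);z=np.array([0,0,-1.])
    T=Q.from_matrix(np.c_[x,np.cross(z,x),z])
    print("t",o["time"],"q",o["q"].round(2),"pos",o["position"].round(4),"yaw",np.degrees(np.arctan2(*R.as_matrix()[1::-1,0])).round(2),"F",o["ft_force"].round(1),"g",o["grip_width"])
    print("off cm",(100*R.inv().apply(np.array(p)-o["position"])).round(2),"rot",np.degrees((R.inv()*T).as_rotvec()).round(2))
if __name__=="__main__": delta([float(v) for v in sys.argv[1:4]],float(sys.argv[4]))
E
python3 d.py .557 .1557 .222 144
```

```text
t 0.8167 q [ 0.51  0.4   1.66 -0.    1.07 -1.57] pos [0.4016 0.3493 0.2224] yaw 118.72 F [ 0.1 -0.9 -0.3] g 0.08648079392857336
off cm [-24.44   4.33   0.04] rot [-1.000e-02  0.000e+00 -2.528e+01]
```

{"fn": "drive_tool", "kwargs": {"plan": [{"offset": [-3.5,0.6,0],"delta_rot": [0,0,-4],"jaw": 8.7},{"offset": [-7,1.2,0],"delta_rot": [0,0,-8],"jaw": 8.7},{"offset": [-10.5,1.9,0],"delta_rot": [0,0,-12],"jaw": 8.7},{"offset": [-14,2.5,0],"delta_rot": [0,0,-16],"jaw": 8.7},{"offset": [-17.5,3.1,0],"delta_rot": [0,0,-19],"jaw": 8.7},{"offset": [-21,3.7,0],"delta_rot": [0,0,-22],"jaw": 8.7},{"offset": [-23.5,4.2,0],"delta_rot": [0,0,-25],"jaw": 8.7},{"offset": [-24,4.3,0],"delta_rot": [0,0,-25.5],"jaw": 8.7}]}}

```text
time: 1.48
position: [0.5562, 0.1566, 0.2224]
tool_rot: [0.311, 0.95, -0.0, 0.001]
ft_force: [-0.4, -0.0, -0.3]
grip_width: 0.0871
```

```bash
python3 d.py .557 .1557 .134 144; python3 - <<'E'
from rig import *
import cv2
o=get_obs();import pickle;pickle.dump(o,open("o1.pkl","wb"))
cv2.imwrite("pics/w1.png",camera("wrist")[:,:,::-1])
E
```

```text
t 1.4833 q [ 0.08  0.46  1.56 -0.    1.12 -2.43] pos [0.5562 0.1566 0.2224] yaw 143.77 F [-0.4 -0.  -0.3] g 0.08712608304880638
off cm [-0.1  -0.03  8.84] rot [ 0.03  0.17 -0.23]
```

View pics/w1.png

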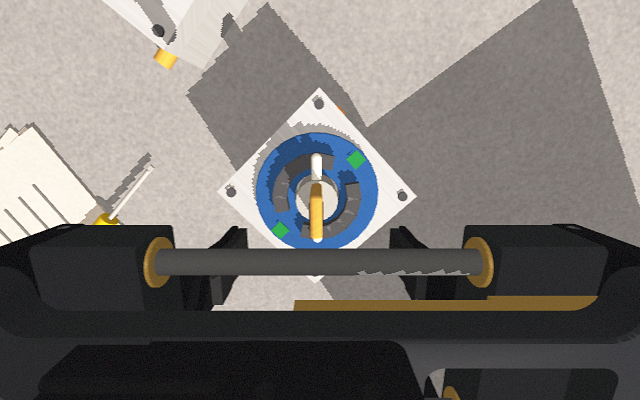

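```bash
python3 - <<'E'
from rig import *
import cv2,pickle,numpy as np
from scipy.spatial.transform import Rotation as Q
o=pickle.load(open("o1.pkl","rb"));c=calibration("wrist")
T=np.eye(4);T[:3,:3]=Q.from_quat(o["tool_rot"]).as_matrix();T[:3,3]=o["position"];W=T@c["tool_from_camera"]
im=cv2.imread("pics/w1.png");x0,y0,f=210,80,4;a=cv2.resize(im[y0:240,x0:410],None,fx=f,fy=f,interpolation=cv2.INTER_CUBIC)
cx,cy=.557,.1557
d=lambda g,r:np.array([np.cos(np.radians(g)),np.sin(np.radians(g))])*r
def pr(xy,z):
    p=np.linalg.inv(W)@[*xy,z,1];u=c["K"]@p[:3];u=u[:2]/u[2];return u
C=np.array([cx,cy])
for nm,xy,z in[("m1",C+d(7.5,.0542),.1),("m2",C-d(7.5,.0542),.1),("tA",C+d(54,.018),.176),("tB",C-d(54,.018),.176),("A",C+d(54,.045),.115),("B",C-d(54,.045),.115)]:
    u=pr(xy,z);print(nm,u.round(1));v=(u+.5-[x0,y0])*f;cv2.circle(a,tuple(int(t) for t in v),4,(255,0,255),1)
cv2.imwrite("pics/w1c.png",a)
E
```

```text
m1 [279.7 229.5]
m2 [355.6 158.7]
tA [315.8 239.6]
tB [315.4 195.1]
A [316.5 241.6]
B [316.  152.3]
```

View pics/w1c.png

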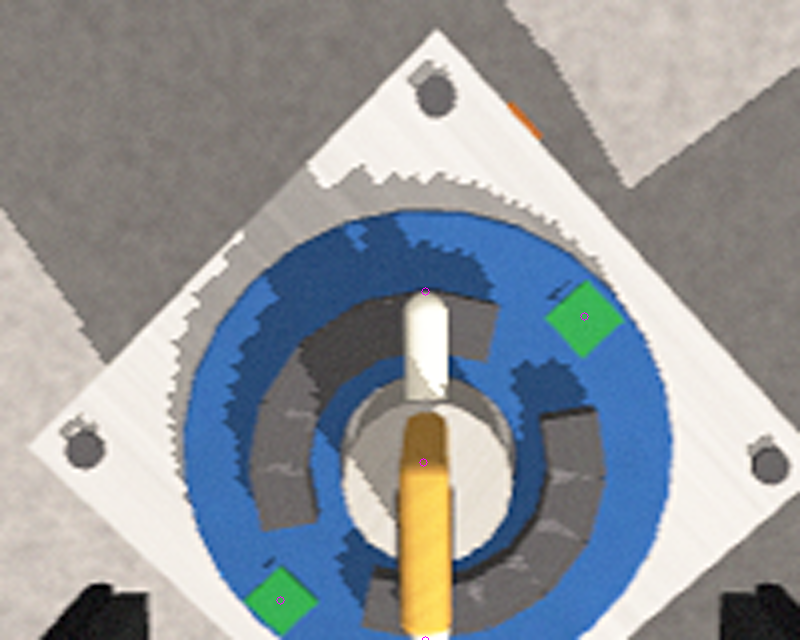

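{"fn": "drive_tool", "kwargs": {"plan": [{"offset": [-0.1,0,2],"delta_rot": [0,0,0],"jaw": 6},{"offset": [-0.1,0,4],"delta_rot": [0,0,0],"jaw": 4},{"offset": [-0.1,0,5.5],"delta_rot": [0,0,0],"jaw": 4},{"offset": [-0.1,0,7],"delta_rot": [0,0,0],"jaw": 4},{"offset": [-0.1,0,8],"delta_rot": [0,0,0],"jaw": 4},{"offset": [-0.1,0,8.7],"delta_rot": [0,0,0],"jaw": 4},{"offset": [-0.1,0,8.7],"delta_rot": [0,0,0],"jaw": 3},{"offset": [-0.1,0,8.7],"delta_rot": [0,0,0],"jaw": 2}], "squeeze": 12}}

```text
time: 2.2
position: [0.5534, 0.1602, 0.1356]
tool_rot: [0.31, 0.951, -0.0, -0.0]
ft_force: [-0.4, 0.3, 0.0]
grip_width: 0.0414
```

{"fn": "drive_tool", "kwargs": {"plan": [{"offset": [0,0,0],"delta_rot": [0,0,0],"jaw": 1.5},{"offset": [0,0,0],"delta_rot": [0,0,0],"jaw": 0.8},{"offset": [0,0,0],"delta_rot": [0,0,0],"jaw": 0.5},{"offset": [0,0,0],"delta_rot": [0,0,0],"jaw": 0.5},{"offset": [0,0,0],"delta_rot": [0,0,0],"jaw": 0.5},{"offset": [0,0,0],"delta_rot": [0,0,0],"jaw": 0.5},{"offset": [0,0,0],"delta_rot": [0,0,0],"jaw": 0.5},{"offset": [0,0,0],"delta_rot": [0,0,0],"jaw": 0.5}]}}

```text
time: 2.87
position: [0.5557, 0.1588, 0.1362]
tool_rot: [0.31, 0.951, 0.0, 0.002]
ft_force: [3.1, -3.2, -0.1]
grip_width: 0.01
```

```bash
python3 d.py .557 .1557 .134 97.5; python3 - <<'E'
from rig import *
import cv2
print(get_obs()["moment"])
im=camera("side")
a=cv2.resize(im[90:220,225:385],None,fx=4,fy=4,interpolation=cv2.INTER_CUBIC)
cv2.imwrite("pics/s2.png",a[:,:,::-1])
E
```

```text
t 2.8667 q [ 0.09  0.58  1.64 -0.    0.93 -2.42] pos [0.5557 0.1588 0.1362] yaw 143.93 F [ 3.1 -3.2 -0.1] g 0.01003289680009937
off cm [-0.29 -0.17  0.22] rot [ 0.18  0.2  46.43]
[-0.79901419 -0.81722518  0.00424072]
```

View pics/s2.png

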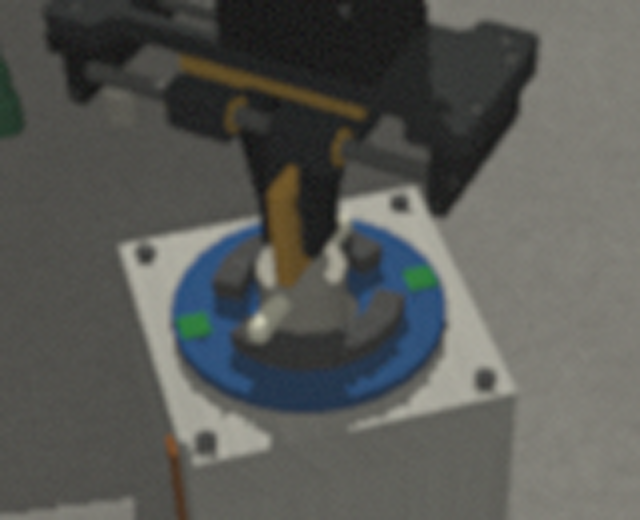

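{"fn": "drive_tool", "kwargs": {"plan": [{"offset": [-0.25,-0.1,0],"delta_rot": [0,0,0],"jaw": 0.5},{"offset": [-0.55,-0.15,0],"delta_rot": [0,0,4],"jaw": 0.5},{"offset": [-0.55,-0.15,0],"delta_rot": [0,0,9],"jaw": 0.5},{"offset": [-0.55,-0.15,0],"delta_rot": [0,0,14],"jaw": 0.5},{"offset": [-0.55,-0.15,0],"delta_rot": [0,0,19],"jaw": 0.5},{"offset": [-0.55,-0.15,0],"delta_rot": [0,0,24],"jaw": 0.5},{"offset": [-0.55,-0.15,0],"delta_rot": [0,0,28],"jaw": 0.5},{"offset": [-0.55,-0.15,0],"delta_rot": [0,0,30],"jaw": 0.5}]}}

```text
time: 3.58
position: [0.5567, 0.1559, 0.1357]
tool_rot: [0.547, 0.837, 0.0, -0.001]
ft_force: [1.4, 0.1, -0.4]
grip_width: 0.0101
```

```bash
python3 d.py .557 .1557 .136 97.5; python3 - <<'E'
from rig import *
import cv2
print(get_obs()["moment"])
im=camera("side")
a=cv2.resize(im[90:220,225:385],None,fx=4,fy=4,interpolation=cv2.INTER_CUBIC)
cv2.imwrite("pics/s3.png",a[:,:,::-1])
E
```

```text
t 3.5833 q [ 0.08  0.58  1.63  0.    0.93 -1.91] pos [0.5567 0.1559 0.1357] yaw 113.72 F [ 1.4  0.1 -0.4] g 0.010053727340935384
off cm [-0.03  0.02 -0.03] rot [-0.04 -0.09 16.22]
[-0.04345327 -0.31965848  0.03255913]
```

View pics/s3.png

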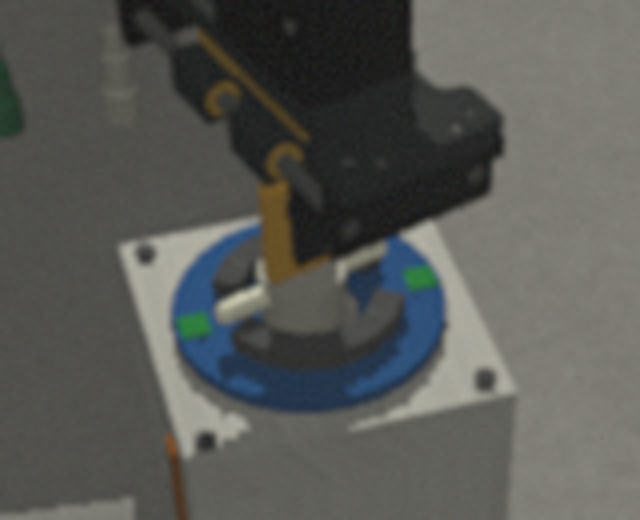

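Key turns cleanly with the gripper, about 16° left. Finish the turn, then lower gently.

{"fn": "drive_tool", "kwargs": {"plan": [{"offset": [0,0,0],"delta_rot": [0,0,4],"jaw": 0.5},{"offset": [0,0,0],"delta_rot": [0,0,8],"jaw": 0.5},{"offset": [0,0,0],"delta_rot": [0,0,12],"jaw": 0.5},{"offset": [0,0,0],"delta_rot": [0,0,15],"jaw": 0.5},{"offset": [0,0,0],"delta_rot": [0,0,16.2],"jaw": 0.5},{"offset": [0,0,0.1],"delta_rot": [0,0,16.2],"jaw": 0.5},{"offset": [0,0,0.2],"delta_rot": [0,0,16.2],"jaw": 0.5},{"offset": [0,0,0.3],"delta_rot": [0,0,16.2],"jaw": 0.5}]}}

```text
time: 4.3
position: [0.5569, 0.1554, 0.1323]
tool_rot: [0.658, 0.753, -0.0, -0.0]
ft_force: [0.4, -0.9, -0.4]
grip_width: 0.0099
```

```bash
python3 d.py .557 .1557 .126 97.5; python3 - <<'E'
from rig import *
import cv2
print(get_obs()["moment"])
im=camera("side")
a=cv2.resize(im[90:220,225:385],None,fx=4,fy=4,interpolation=cv2.INTER_CUBIC)
cv2.imwrite("pics/s4.png",a[:,:,::-1])
E
```

```text
t 4.3 q [ 0.08  0.58  1.63  0.    0.92 -1.63] pos [0.5569 0.1554 0.1323] yaw 97.76 F [ 0.4 -0.9 -0.4] g 0.009864310925347588
off cm [0.03 0.02 0.63] rot [-0.04 -0.03  0.26]
[-0.01272686 -0.23939769  0.0256645 ]
```

View pics/s4.png

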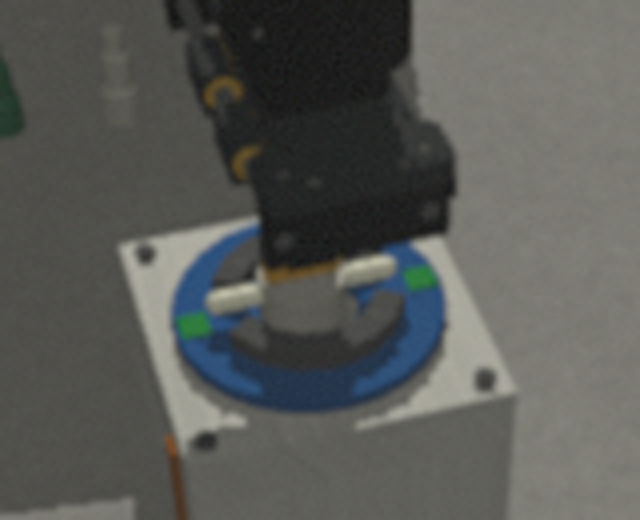

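Arms align with the marks, and lowering meets no resistance. Continue down.

{"fn": "drive_tool", "kwargs": {"plan": [{"offset": [0,0,0.1],"delta_rot": [0,0,0],"jaw": 0.5},{"offset": [0,0,0.2],"delta_rot": [0,0,0],"jaw": 0.5},{"offset": [0,0,0.3],"delta_rot": [0,0,0],"jaw": 0.5},{"offset": [0,0,0.4],"delta_rot": [0,0,0],"jaw": 0.5},{"offset": [0,0,0.5],"delta_rot": [0,0,0],"jaw": 0.5},{"offset": [0,0,0.6],"delta_rot": [0,0,0],"jaw": 0.5},{"offset": [0,0,0.7],"delta_rot": [0,0,0],"jaw": 0.5},{"offset": [0,0,0.7],"delta_rot": [0,0,0],"jaw": 0.5}]}}

```text
time: 5.02
position: [0.5569, 0.1553, 0.1261]
tool_rot: [0.658, 0.753, -0.0, -0.0]
ft_force: [0.0, -1.2, 3.4]
grip_width: 0.0101
```

```bash
python3 d.py .557 .1557 .126 97.5; python3 - <<'E'
from rig import *
import cv2
print(get_obs()["moment"])
im=camera("side")
a=cv2.resize(im[90:220,225:385],None,fx=4,fy=4,interpolation=cv2.INTER_CUBIC)
cv2.imwrite("pics/s5.png",a[:,:,::-1])
E
```

```text
t 5.0167 q [ 0.08  0.59  1.64  0.    0.91 -1.63] pos [0.5569 0.1553 0.1261] yaw 97.72 F [ 0.  -1.2  3.4] g 0.010094254036386939
off cm [0.04 0.02 0.01] rot [-0.03 -0.    0.22]
[-0.04248182  0.13093365  0.01273156]
```

View pics/s5.png

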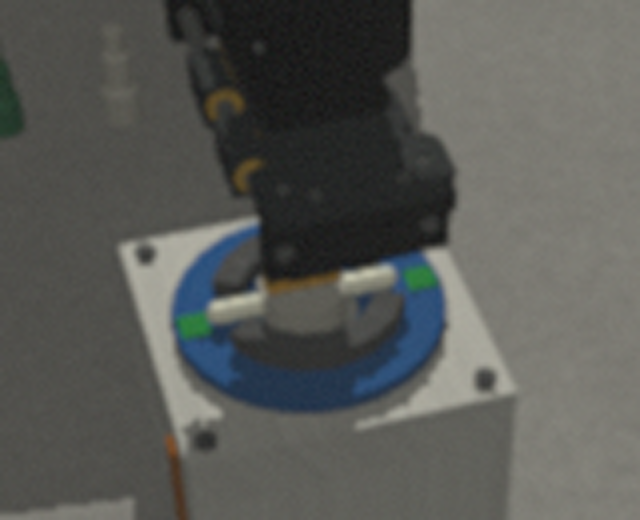

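{"fn": "drive_tool", "kwargs": {"plan": [{"offset": [0,0,0],"delta_rot": [0,0,0],"jaw": 1.2},{"offset": [0,0,0],"delta_rot": [0,0,0],"jaw": 1.6},{"offset": [0,0,0],"delta_rot": [0,0,0],"jaw": 2.4},{"offset": [0,0,0],"delta_rot": [0,0,0],"jaw": 3.5},{"offset": [0,0,0],"delta_rot": [0,0,0],"jaw": 4.5},{"offset": [0,0,0],"delta_rot": [0,0,0],"jaw": 4.5},{"offset": [0,0,0],"delta_rot": [0,0,0],"jaw": 4.5},{"offset": [0,0,0],"delta_rot": [0,0,0],"jaw": 4.5}]}}

```text
time: 5.73
position: [0.5572, 0.1553, 0.1255]
tool_rot: [0.658, 0.753, -0.0, -0.0]
ft_force: [-0.3, -0.3, -1.1]
grip_width: 0.0429
```

{"fn": "drive_tool", "kwargs": {"plan": [{"offset": [0,0,-0.5],"delta_rot": [0,0,0],"jaw": 4.5},{"offset": [0,0,-1.5],"delta_rot": [0,0,0],"jaw": 4.5},{"offset": [0,0,-3],"delta_rot": [0,0,0],"jaw": 4.5},{"offset": [0,0,-5],"delta_rot": [0,0,0],"jaw": 4.5},{"offset": [0,0,-7.5],"delta_rot": [0,0,0],"jaw": 4.5},{"offset": [0,0,-10],"delta_rot": [0,0,0],"jaw": 4.5},{"offset": [0,0,-12],"delta_rot": [0,0,0],"jaw": 4.5},{"offset": [0,0,-12],"delta_rot": [0,0,0],"jaw": 4.5}]}}

```text
time: 6.4
position: [0.5603, 0.1556, 0.2514]
tool_rot: [0.658, 0.753, 0.004, 0.004]
ft_force: [0.8, 0.1, 0.7]
grip_width: 0.0449
```

```bash
python3 - <<'E'
from rig import *
import cv2
for n in("side","wrist"):
    cv2.imwrite(f"pics/{n}6.png",camera(n)[:,:,::-1])
a=cv2.imread("pics/side6.png")[90:220,225:385];cv2.imwrite("pics/s6.png",cv2.resize(a,None,fx=4,fy=4,interpolation=cv2.INTER_CUBIC))
o=get_obs();print(o["time"],o["position"],o["ft_force"])
E
```

```text
6.5 [0.55761674 0.15536829 0.24704405] [ 0.68205655 -0.41490567 -0.32024392]
```

View pics/s6.png

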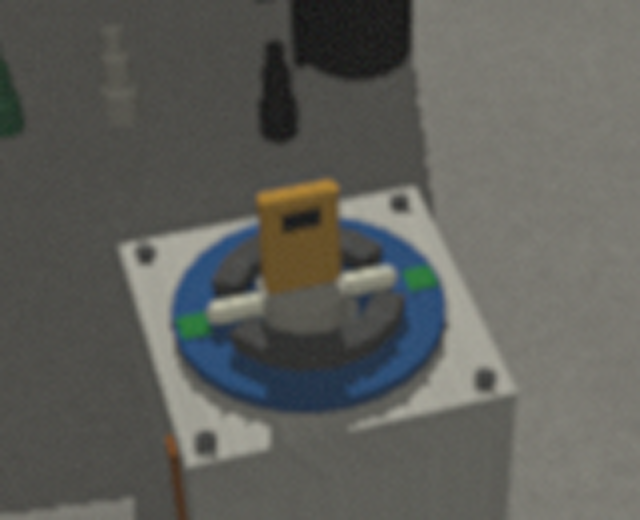

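View pics/wrist6.png

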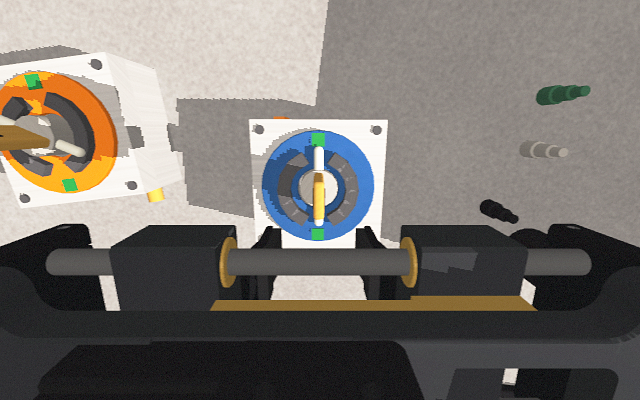

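```bash
python3 - <<'E'
from rig import *
import numpy as np
c=calibration("side");T=np.linalg.inv(c["pose"])
for z in(.176,.171,.166):
    u=c["K"]@(T@[.5569,.1557,z,1])[:3];u=u[:2]/u[2];print(z,u.round(1),"in s6",((u+.5-[225,90])*4).round(0),"in sc",((u+.5-[245,120])*6).round(0))
E
```

```text
0.176 [300.2 131.8] in s6 [303. 169.] in sc [334.  74.]
0.171 [300.4 134.1] in s6 [303. 178.] in sc [335.  88.]
0.166 [300.5 136.4] in s6 [304. 188.] in sc [336. 101.]
```

```bash
python3 -c "
from rig import *
print(hand_in())"
```

```text
the job is handed in; nothing more can be done
None
```

The blue tank is locked. I gripped its key, turned it about 46° to line up with the green marks, lowered it 10 mm into the gaps, let go and lifted the gripper clear. The job was handed in at about 6.5 s.

- **Alignment:** in the last side and wrist pictures the white arms lie on the line through the green marks and in the gaps.
- **Depth:** the top of the key's tab measures about 0.165 m high, where a fully dropped key should be at 0.166 m. Before the turn it measured about 0.174 m.
- **Forces:** the readings after each move stayed under about 5 N. They rose to 3.4 N as the key reached the bottom.
- **Clear of the key:** the gripper ended about 8 cm above the key, touching nothing, and the orange tank's key was not touched.
- **One miss along the way:** the first descent stopped about 5 mm to one side, so the grip pushed sideways on the key with about 4 N. I corrected this before turning.

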